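# Pick the long plunger, turn it on the chute, lower it into the pot

## Task

From among the mouldings in the grey tote pick out the one long ball-nosed plunger and lay it on the rails of the steel chute, ball nose downhill near the stop, and let go of it. Then take it again and lower it gently, ball nose first, into the deep steel pot, right down to the bottom before you let go. Leave the other mouldings in the tote and do not disturb the things lying on the bench.

Things in the scene. Friction and masses are not known exactly. Their poses are not given: they have to be found in the camera images.
- plunger: target: the one long white nylon plunger, a round rod 150 mm long. Ball nose and straight barrel 28 mm in diameter (100 mm together), then a slim tail 18 mm in diameter, 50 mm long, flat-ended. About 83 g, centre of mass 60 mm from the nose tip. Origin on the axis at mid length, x towards the nose. Starts lying on the tote floor, nose any way; a gear blank lies 4 mm off it on each side, staggered
- plunger_nose (a point): tip of the plunger's ball nose, on its axis (75 mm along +x from its origin)
- plunger_tail (a point): centre of the plunger's flat tail end, on its axis (75 mm along -x from its origin)
- tote: fixed open grey plastic tote, 320 mm (its x) by 260 mm (its y) outside, 70 mm tall, walls and floor 5 mm thick; origin at the centre of its underside, on the bench; z up
- gear_a: white nylon gear blank: toothed disc 44 mm across and 12 mm thick with a hub 20 mm across standing to 20 mm; origin at the centre of its underside; 40 mm from the plunger's axis on the plunger's +y side, near its nose half. Both fingers fit down beside the plunger only along one clear stretch, about 48 mm long, midway between gear_a and gear_b
- gear_b: white nylon gear blank: toothed disc 44 mm across and 12 mm thick with a hub 20 mm across standing to 20 mm; origin at the centre of its underside; 40 mm from the plunger's axis on the plunger's -y side, 92 mm farther towards the tail than gear_a
- gear_c: white nylon gear blank: toothed disc 44 mm across and 12 mm thick with a hub 20 mm across standing to 20 mm; origin at the centre of its underside; in a corner of the tote
- stub: short white nylon look-alike of the plunger, only 60 mm long (28 mm barrel with ball nose, 18 mm tail of 16 mm), lying in a corner of the tote; origin on its axis at mid length, x towards its nose. Not wanted
- lens_small: small clear domed lens cover, 44 mm across, 16 mm tall, in a corner of the tote; origin at the centre of its underside
- roller: plain white nylon roller, 28 mm diameter, 50 mm long, both ends flat, lying along its x in a corner of the tote; origin on its axis at mid length
- chute: fixed steel chute on a base 130 x 90 mm. Two round rails (8 mm diameter, 16 mm apart between centres, 95 mm long) slope 45 degrees down to its +x, to a stop plate square to them. A 28 mm barrel lies cradled between them; it stays put or slides to the stop. Tray under the rails 70 mm wide, its lips 30 mm below the barrel's axis: fingers can straddle barrel and rails. Origin: base underside, z up
- chute_stop (a point): on the face of the stop plate, on the axis line of a plunger lying on the rails: the nose tip's place when it rests against the stop, 55 mm above the bench. The plate is 50 mm wide and rises 14 mm above this line. With the nose here the plunger's last 53 mm, its tail, overhang the rails' upper end
- chute_top (a point): 97 mm uphill of chute_stop along the axis line of a plunger that lies on the rails, at the rails' upper end
- pot: fixed deep round steel pot, open at the top, 76 mm outside and 68 mm inside diameter, 100 mm tall, inner floor 6 mm above the bench; origin at the centre of its underside. A plunger released in it leans against the rim
- sanding_block: bystander: black rubber sanding block 70 by 45 by 35 mm; origin at the centre of its underside
- lens_cover: bystander: clear domed polycarbonate lens cover, 70 mm across, 16 mm tall; origin at the centre of its underside
- scraper: bystander: red-handled deburring scraper, about 172 mm long along its x, 18 mm tall; origin on its underside near its middle
Not all that is in view belongs to the job. There is more than one size of the plunger; the job needs the middle-sized.

How it is judged:
On the way, in this order (a step that is already met when the one before it is completed fails the run):
1. the plunger lies by itself on the chute's rails, ball nose downhill within 40 mm of the stop, released (distance between plunger_nose and chute_stop below 0.04 m and angle between plunger's own x axis and vertical between 2.2 and 2.51 rad and contact force between plunger and chute above 0.1 N and contact force between each of the arm, the fingers and plunger below 0.05 N and linear speed of plunger below 0.02 m/s), for 0.3 s.
2. the plunger, held in the fingers, is lowered nose first into the pot until the nose tip is within 20 mm of the pot's floor (horizontal distance between plunger_nose and pot below 0.036 m and height (world z) of plunger_nose below 0.026 m and contact force between the fingers and plunger above 0.5 N and height (world z) of plunger_tail above 0.1 m), for 0.1 s.
At the end, for the whole second after the job is handed in: The plunger stands or leans in the pot nose down, nose tip no more than 20 mm above the pot's floor and tail end more than 100 mm above the bench, at rest and released; the six other mouldings lie in the tote; the scraper, sanding block and large lens cover are within 30 mm of where they began (horizontal distance between plunger_nose and pot below 0.036 m and height (world z) of plunger_nose below 0.026 m and height (world z) of plunger_tail above 0.1 m and linear speed of plunger below 0.02 m/s and contact force between the fingers and plunger below 0.05 N and height (world z) of each of gear_a, gear_b, gear_c, stub, lens_small, roller below 0.06 m and horizontal distance between each of gear_a, gear_b, gear_c, stub, lens_small, roller and tote below 0.21 m and distance of each of sanding_block, lens_cover, scraper from where it was at the start of the episode below 0.03 m); the robot touches nothing.
It fails at once if another part is lifted out of the tote (height (world z) of any of gear_a, gear_b, gear_c, stub, lens_small, roller above 0.075 m).
It fails at once if the scraper, the sanding block or the large lens cover is moved by 30 mm or more (distance of any of sanding_block, lens_cover, scraper from where it was at the start of the episode above 0.03 m).
It fails at once if the plunger strikes or is pressed on the pot with more than 30 N (contact force between plunger and pot above 30 N).
It also fails if it takes over 70 s, if anything falls off the work surface, if the arm or the gripper's body presses on something with over 40 N, if the wrist force passes 120 N, or if a joint passes its speed limit or range.

## Robot

A 6-joint arm with a two-finger parallel gripper is mounted at the origin on the work surface. World frame = base frame: x ahead of the robot, y to its left, z up, the work surface at z = 0. Lengths are in m, angles in rad, forces in N, time in s.
With the tool pointing down it reaches from about 0.225 to 0.725 m from the base axis. Payload 3.1 kg.
Tool frame: the origin (TCP) lies between the finger pads; the fingertips stand 14 mm ahead of it and the grasp point (between the pads) lies 5 mm behind it; z points along the fingers, y is the line along which they close (so a half turn about z gives the same grasp; the last joint's range is limited). The gripper opens to 85 mm and grips with 20 to 120 N. Pads are 22 mm wide; open, the fingers measure 114 mm over their backs; the gripper's body (76 mm by 85 mm) begins 54 mm behind the grasp point. The pads swing forward as they close: fully open they stand 13 mm farther back than shut.
Start: joints at [-1.41, 0.048, 0.099, 1.622, 0, 1.443], TCP at [0.15, -0.503, 0.225] pointing down, gripper open.
Joint ranges: [-2.91, 2.91], [-0.99, 1.94], [-1.21, 1.42], [-2.12, 2.29], [-1.49, 1.47], [-3.14, 3.14]. Speed limits (rad/s): [2.79, 2.79, 3.14, 3.14, 3.14, 3.14].

## Interface

Orientations are given as a unit quaternion [w, x, y, z].
In Python, from bench import arm gives the robot as it stands. Calls block until the motion is done:
- arm.movep(position, orientation): joint-space move of the TCP to a pose.
- arm.move_l(position, frame=None, rate=0.15): straight line of the TCP; frame=None keeps the orientation; rate is the mean speed in m/s.
- arm.movej(angles): joint-space move.
- arm.move_gripper(opening, strength=None): opening from 0.0 (shut) to 1.0 (fully open); strength is the grip in N (None keeps the last); returns when the fingers have stopped.
- arm.dwell(seconds).
- arm.solve_ik(position, orientation): joint angles nearest the present ones, or None.
- arm.get_obs(): the state.
- arm.snapshot(name): name is "side" or "top" or "wrist"; returns the picture (420x560x3 uint8, red, green, blue); there is no depth.
- arm.calibration(name): a dict with "vertical_fov" (degrees; the focal length in pixels is half the picture's height over the tangent of half this angle, whatever the lens; pixels are square), "cx", "cy" (the principal point, pixels), "R" (3x3) and "t" (3): a world point X has camera coordinates R X + t. Camera axes: x right, y down, z forward; pixel columns grow to the right and rows downward; lengths in m; the calibration is good to about 2 mm. The wrist camera is an equidistant fisheye: a pixel r from the principal point sees the ray r / f radians off the axis. A picture is of the moment at which its call begins: read the wrist's pose just before it. calibration takes no time and is no camera call; for the wrist camera it gives the pose at the moment of the call.
A pose or a line that the arm cannot do raises arm.PlanningError and nothing moves.
- arm.close_job(): hands the job in; it is judged then, once.
Trained networks look in the newest picture that a camera, given by its name, has taken for a name from the list of things; names that differ only in an ending like _2 or _b are one class to them, and where a whole thing is asked for, a point or a joint stands for the part that bears it (a point fixed in the world has none). Each returns a list of dicts, best first, with "p" (0 to 1); they miss things now and then, are a little off and sometimes report something else, mostly with a low value. They report only what shows in the picture. A call takes as long as a camera call. They do not tell look-alikes from the thing itself.
- arm.outline_of(target, camera): "mask" (420x560 bool, what is visible of it) and "rect" ([centre column, centre row, width, height] in pixels, round what is visible of it).
The state is a dict: "time": time; "q": joint angles; "qvel": joint speeds; "effort": joint torques, N m; "tcp_pos": TCP position; "eef_rot": TCP orientation; "wrist_force": force on the tool from outside, world axes, zero at the start; "ft_torque": the same for the moment, N m; "width": opening from 0.0 (shut) to 1.0 (fully open); "grip_force": force on a finger pad.
Only numpy, scipy, OpenCV 4.12 (cv2) and the standard library are available. Lean on these libraries where they do the work, as an engineer would, in place of code of your own. Each camera call takes 0.05 s, during which the arm holds its last target. There are 200 camera calls.

## Working session

There is one attempt and no reset: what is moved stays moved. The work goes in short steps, each a Python script; the robot and the scene stay as the last script left them, time stands still between calls to the robot, and variables do not carry over. Pictures are saved under pics/ and viewed, at most 10 in all, crops included, and the job is handed in when it is done.

```bash
mkdir -p pics; ls; cat > h.py <<'E'
import numpy as np, cv2
from bench import arm
def f_of(c): return 210/np.tan(np.radians(c["vertical_fov"])/2)
def ray(c,uv,fish=False):
    f=f_of(c); d=np.array([(uv[0]-c["cx"]),(uv[1]-c["cy"])])/f
    if fish:
        r=np.hypot(*d); v=np.array([*(d/r*np.sin(r) if r>1e-9 else d),np.cos(r)])
    else: v=np.array([*d,1.])
    R=np.array(c["R"]);t=np.array(c["t"])
    v=R.T@v; return -R.T@t, v/np.linalg.norm(v)
def onz(c,uv,z,fish=False):
    o,v=ray(c,uv,fish); return o+v*(z-o[2])/v[2]
def tri(rays):
    A=np.zeros((3,3));b=np.zeros(3)
    for o,v in rays:
        P=np.eye(3)-np.outer(v,v);A+=P;b+=P@o
    p=np.linalg.solve(A,b)
    return p,[np.linalg.norm((np.eye(3)-np.outer(v,v))@(p-o)) for o,v in rays]
def proj(c,X,fish=False):
    f=f_of(c);p=np.array(c["R"])@X+np.array(c["t"])
    if fish:
        r=np.hypot(p[0],p[1]);k=np.arctan2(r,p[2])/r
    else: k=1/p[2]
    return np.array([c["cx"]+f*k*p[0],c["cy"]+f*k*p[1]])
E
python3 - <<'E'
from h import *
import pickle
ims=[];D={}
for n in("top","side"):
    im=arm.snapshot(n);D[n]=(im,arm.calibration(n));cv2.imwrite(f"pics/{n}0.png",im[:,:,::-1])
    c=D[n][1];print(n,c["vertical_fov"],(-np.array(c["R"]).T@np.array(c["t"])).round(3))
    for t in("plunger","chute","pot","tote","gear_a","stub","roller","lens_cover","sanding_block","scraper"):
        r=arm.outline_of(t,n);D[n,t]=r
        print(n,t,[(round(x["p"],2),np.round(x["rect"]).astype(int).tolist()) for x in r][:5])
pickle.dump(D,open("d.pkl","wb"))
E
```

```text
pics
top 56.77346668126224 [0.491 0.109 1.184]
top plunger [(0.83, [234, 249, 50, 23]), (0.81, [142, 240, 12, 64]), (0.73, [244, 229, 17, 16]), (0.71, [245, 146, 27, 27]), (0.46, [197, 279, 12, 10])]
top chute [(0.56, [340, 231, 44, 52])]
top pot [(0.67, [414, 254, 41, 28]), (0.17, [378, 180, 56, 5])]
top tote [(0.9, [232, 243, 107, 122])]
top gear_a [(0.68, [216, 266, 13, 14]), (0.63, [198, 280, 14, 12]), (0.49, [243, 232, 17, 11])]
top stub [(0.65, [260, 286, 10, 19])]
top roller [(0.67, [206, 205, 15, 20])]
top lens_cover [(0.73, [335, 280, 19, 26])]
top sanding_block [(0.94, [314, 175, 25, 25])]
top scraper [(0.8, [379, 183, 56, 6])]
side 51.37026492102959 [0.296 0.904 1.1  ]
side plunger [(0.82, [287, 260, 7, 48]), (0.7, [309, 300, 20, 14]), (0.48, [195, 230, 32, 14])]
side chute [(0.88, [302, 177, 44, 45]), (0.49, [247, 187, 22, 18]), (0.39, [287, 260, 7, 48])]
side pot [(0.68, [339, 142, 28, 37])]
side tote []
side gear_a [(0.66, [309, 301, 18, 10]), (0.59, [273, 253, 15, 16]), (0.44, [300, 281, 19, 13])]
side stub [(0.55, [332, 251, 22, 12])]
side roller [(0.41, [238, 270, 14, 14])]
side lens_cover [(0.73, [347, 204, 18, 12])]
side sanding_block []
side scraper [(0.67, [273, 152, 22, 34])]
```

View pics/top0.png

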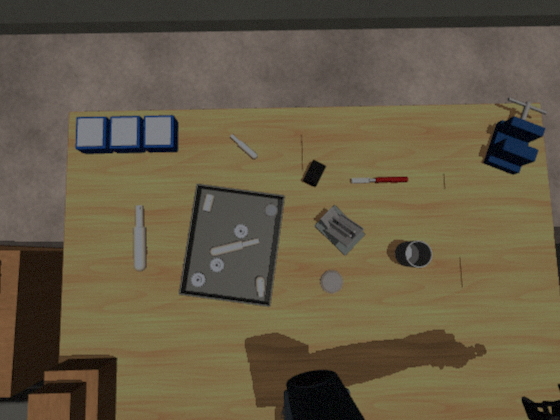

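View pics/side0.png

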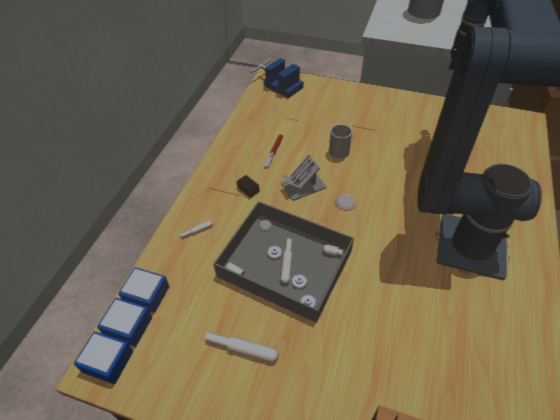

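The top view shows four look-alikes:
- The white rod in the tote at (234,247), between gear blanks at (240,231) and (217,266). Its thick nose end is on the left at (212,250) and its tail on the right at (258,241).
- A large rod on the bench at (140,238).
- A small rod on the bench at (243,146).
- The stub at (261,286).

The rod in the tote fits: it is mid-sized and flanked by staggered gears. The chute is at (340,230), the pot at (413,254), the lens cover at (331,282), the block at (314,173) and the scraper at (379,180). The side view agrees, with the rod at (287,260), the chute at (302,177) and the pot at (340,142).

```bash
python3 - <<'E'
from h import *
import pickle
D=pickle.load(open("d.pkl","rb"));ct,cs=D["top"][1],D["side"][1]
o=arm.get_obs();print(o["time"],o["eef_rot"],o["tcp_pos"])
for n,a,b in(("plungermid",(234,247),(287,260)),("stub",(261,286),(333,251)),("pot",(413,254),(340,142)),("chute",(340,230),(302,177)),("block",(314,173),(247,186)),("lens",(331,282),(346,202))):
    p,e=tri([ray(ct,a),ray(cs,b)]);print(n,p.round(3),np.round(e,3))
for n,a in(("big1",(140,205)),("big2",(140,270)),("sm1",(231,136)),("sm2",(256,157)),("nose",(211,251)),("tail",(259,241)),("gA",(217,265)),("gB",(240,231))):
    print(n,onz(ct,a,.014).round(3))
c=arm.calibration("wrist");R=np.array(c["R"]);print("wristcam",(-R.T@c["t"]).round(3),R.round(2).tolist(),c["vertical_fov"])
im=D["top"][0];cv2.imwrite("pics/crop.png",cv2.resize(im[170:310,120:300],None,fx=4,fy=4,interpolation=cv2.INTER_CUBIC)[:,:,::-1])
E
```

```text
1.1 [-1.86994319e-05  9.89594170e-01  1.43886687e-01  4.40367871e-06] [ 0.1494999  -0.50325801  0.2247885 ]
plungermid [0.511 0.232 0.021] [0. 0.]
stub [0.393 0.154 0.011] [0.002 0.002]
pot [ 0.477 -0.294  0.044] [0.001 0.001]
chute [ 0.555 -0.081  0.048] [0.002 0.002]
block [ 0.731 -0.015  0.015] [0. 0.]
lens [ 0.399 -0.056  0.002] [0.001 0.001]
big1 [0.645 0.515 0.014]
big2 [0.45  0.511 0.014]
sm1 [0.854 0.238 0.014]
sm2 [0.785 0.162 0.014]
nose [0.501 0.301 0.014]
tail [0.528 0.157 0.014]
gA [0.459 0.283 0.014]
gB [0.559 0.214 0.014]
wristcam [ 0.23  -0.48   0.373] [[0.28, -0.96, 0.0], [-0.91, -0.27, 0.32], [-0.31, -0.09, -0.95]] 65.70646984690485
```

View pics/crop.png

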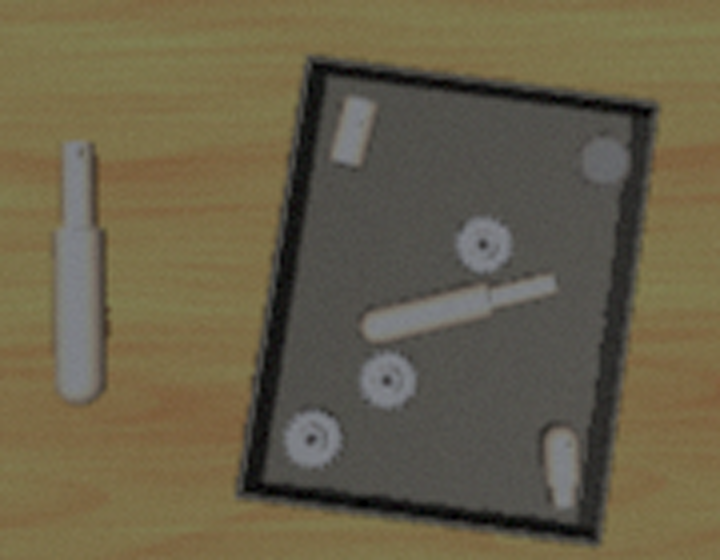

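The crop confirms it: the long rod at crop (460,305) lies between staggered gears at (485,245) and (387,380). It measures about 147 mm, against about 196 mm and 105 mm for the bench rods. Next come close-up wrist views.

```bash
cat >> h.py <<'E'
from scipy.spatial.transform import Rotation as Ro
def quat(z,x):
    z=np.array(z,float);z/=np.linalg.norm(z);x=np.array(x,float);x-=z*(x@z);x/=np.linalg.norm(x)
    q=Ro.from_matrix(np.column_stack([x,np.cross(z,x),z])).as_quat();return np.array([q[3],*q[:3]])
E
python3 - <<'E'
from h import *
import pickle
W={}
def look(n,p,q,ts):
    try: arm.movep(p,q)
    except arm.PlanningError as e: print(n,"fail",e);return
    c=arm.calibration("wrist");im=arm.snapshot("wrist");W[n]=(im,c);cv2.imwrite(f"pics/{n}.png",im[:,:,::-1])
    for t in ts:
        r=arm.outline_of(t,"wrist");W[n,t]=r
        print(n,t,[(round(x["p"],2),np.round(x["rect"]).astype(int).tolist()) for x in r][:4])
    print(arm.get_obs()["time"])
dn=[0,0,-1]
look("w1",[.42,-.29,.25],quat(dn,[1,0,0]),["pot","chute"])
look("w2",[.46,-.12,.25],quat(dn,[1,0,0]),["pot","chute"])
look("w3",[.48,.19,.25],quat(dn,[1,0,0]),["plunger","gear_a","stub"])
look("w4",[.48,.26,.25],quat(dn,[1,0,0]),["plunger","gear_a","stub"])
pickle.dump(W,open("w.pkl","wb"))
a=np.hstack([W["w1"][0],W["w2"][0]]) 
cv2.imwrite("pics/m12.png",cv2.resize(a,(800,300),interpolation=cv2.INTER_AREA)[:,:,::-1])
E
```

```text
w1 pot [(0.79, [287, 123, 78, 81]), (0.29, [122, 68, 118, 113])]
w1 chute [(0.66, [122, 70, 125, 111])]
2.55
w2 pot [(0.76, [436, 166, 87, 76])]
w2 chute [(0.88, [260, 88, 129, 122])]
3.4333
w3 plunger [(0.65, [254, 142, 124, 41]), (0.56, [60, 128, 35, 139])]
w3 gear_a [(0.9, [266, 102, 31, 40]), (0.83, [210, 183, 36, 33]), (0.63, [560, 181, 0, 23])]
w3 stub [(0.82, [312, 235, 22, 52])]
8.275
w4 plunger [(0.94, [312, 141, 126, 40]), (0.6, [98, 121, 36, 144])]
w4 gear_a [(0.91, [266, 183, 39, 34]), (0.75, [328, 102, 32, 38]), (0.62, [225, 215, 38, 36])]
w4 stub [(0.65, [367, 236, 26, 49])]
8.8583
```

View pics/w2.png

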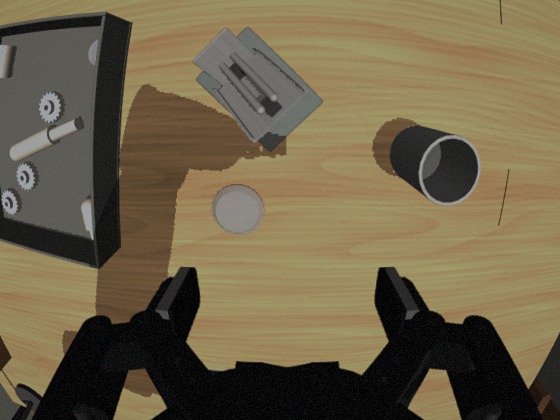

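View pics/w3.png

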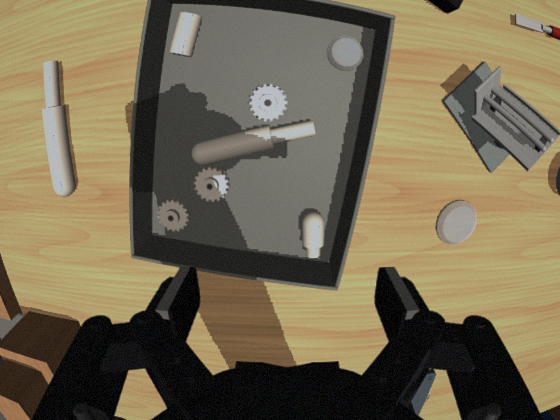

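w2 shows the chute with rails from (228,65) to (268,105), the pot rim centre at (449,170) and the lens at (238,210). w3 shows the plunger with its nose at (194,152) and tail at (314,127), and gears at (268,102) and (211,184). I need to see which end of the chute is the downhill one.

```bash
python3 - <<'E'
from h import *
import pickle
W=pickle.load(open("w.pkl","rb"));D=pickle.load(open("d.pkl","rb"))
cr=lambda im,x,y,w,h,s:cv2.resize(im[y:y+h,x:x+w],(w*s,h*s),interpolation=cv2.INTER_CUBIC)
a=cr(W["w2"][0],185,20,145,140,4)[:480,:]; b=cr(D["side"][0],275,150,55,55,4); c=cr(W["w1"][0],55,5,140,125,4)[:, :]
H=600;out=np.zeros((H,800,3),np.uint8)
out[:300,:300]=cv2.resize(b,(300,300));out[300:,:300]=cv2.resize(c,(300,300)) 
a=cr(W["w2"][0],188,20,140,140,1);out[:500,300:]=cv2.resize(a,(500,500),interpolation=cv2.INTER_CUBIC)
cv2.imwrite("pics/chute.png",np.clip(out[:,:,::-1].astype(float)*1.4,0,255))
E
```

```text
[ WARN:0@0.690] global loadsave.cpp:1063 imwrite_ Unsupported depth image for selected encoder is fallbacked to CV_8U.
```

View pics/chute.png

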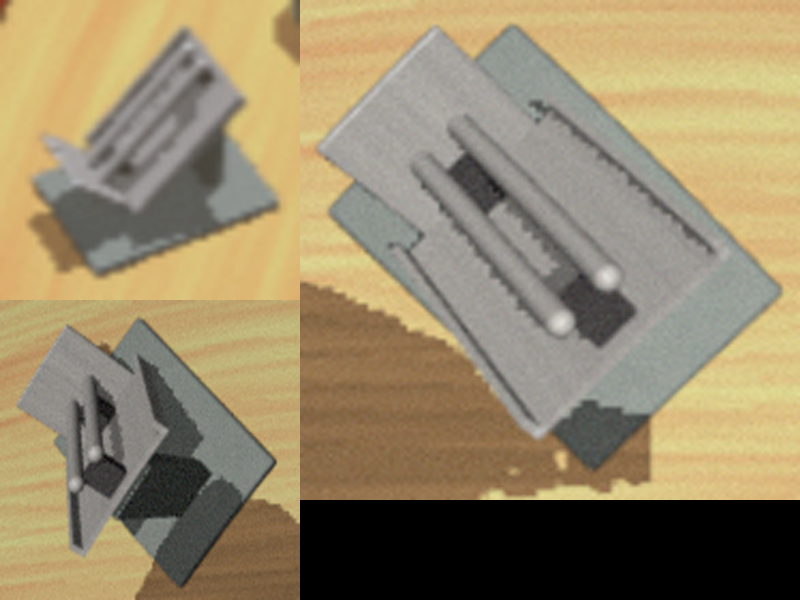

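The chute's upper end, with the round rail tips, is at w2 (274,97) and (261,110). The stop plate's top corners are at w2 (226,28) and (193,61), so downhill runs towards world +x,+y. Next I measure, then check IK.

```bash
cat > meas.py <<'E'
from h import *
import pickle
from scipy.optimize import least_squares
W=pickle.load(open("w.pkl","rb"));c1,c2,c3,c4=[W[f"w{i}"][1] for i in(1,2,3,4)]
F=dict(tipL=((99.3,68.8),(274.2,97.0)),tipR=((90.5,81.7),(260.8,110.2)),plA=((86.7,15.8),(225.8,27.8)),plB=((63.4,48.75),(193,61.4)),rim=((287,123),(449,170)))
P={}
for k,(a,b) in F.items():
    P[k],e=tri([ray(c1,a,1),ray(c2,b,1)]);print(k,P[k].round(4),np.round(e,4))
S=np.sqrt(.5)
def model(v):
    h=np.array([np.cos(v[2]),np.sin(v[2]),0]);d=S*h-[0,0,S];n=S*h+[0,0,S];l=np.cross(n,d) 
    s=np.array([v[0],v[1],v[3]])
    r=s-.097*d-.0161*n;p=s+.014*n
    return s,d,n,l,dict(tipL=r-.008*l,tipR=r+.008*l,plA=p-.025*l,plB=p+.025*l)
def fit(lfl):
    def res(v):
        m=model(v)[4]
        if lfl: m=dict(tipL=m["tipR"],tipR=m["tipL"],plA=m["plB"],plB=m["plA"])
        return np.concatenate([proj(c,m[k],1)-F[k][i] for k in m for i,c in((0,c1),(1,c2))])
    return least_squares(res,[.58,-.06,.8,.055])
f=min((fit(0),fit(1)),key=lambda f:f.cost)
print("chute stop,yaw,z",f.x.round(4),"rms px",np.sqrt(np.mean(f.fun**2)).round(2),f.fun.round(1))
def ends(n):
    m=W[n,"plunger"][0]["mask"].astype(np.uint8);y,x=np.nonzero(m);q=np.c_[x,y].astype(float);cen=q.mean(0)
    u=np.linalg.svd(q-cen,full_matrices=False)[2][0]
    if u[0]>0:u=-u
    t=(q-cen)@u;w=np.array([-u[1],u[0]])
    o=[]
    for s in(1,-1):
        k=s*t>np.quantile(s*t,.9);o.append(cen+u*(s*np.max(s*t))+w*np.mean((q[k]-cen)@w))
    return o
E3,E4=ends("w3"),ends("w4")
for k,i in(("nose",0),("tail",1)):
    p,e=tri([ray(c3,E3[i],1),ray(c4,E4[i],1)]);print(k,E3[i].round(),p.round(4),np.round(e,4),onz(c3,E3[i],.019,1).round(4),onz(c4,E4[i],.019,1).round(4))
G=lambda n,i:W[n,"gear_a"][i]["rect"][:2]
for k,a,b in(("gB",G("w3",0),G("w4",1)),("gA",G("w3",1),G("w4",0))):
    p,e=tri([ray(c3,a,1),ray(c4,b,1)]);print(k,p.round(4),np.round(e,4))
E
python3 meas.py
```

```text
tipL [ 0.5446 -0.1104  0.1109] [0.0002 0.0002]
tipR [ 0.5332 -0.0986  0.11  ] [0.0001 0.0001]
plA [ 0.6204 -0.059   0.0595] [0.0001 0.0001]
plB [ 0.5862 -0.0238  0.0597] [0.0002 0.0002]
rim [ 0.4792 -0.291   0.0937] [0.0008 0.0008]
chute stop,yaw,z [ 0.5962 -0.0486  0.7698  0.0514] rms px 0.5 [ 0.9  0.2 -0.4  0.6  0.7 -0.  -0.   0.  -0.3 -0.7  0.3 -0.6 -0.8 -0.
 -0.5  0.4]
nose [191. 156.] [0.4988 0.3037 0.0245] [0.0001 0.0001] [0.4977 0.3053 0.019 ] [0.498  0.3043 0.019 ]
tail [314. 127.] [0.5314 0.1591 0.0264] [0.0005 0.0005] [0.5302 0.1585 0.019 ] [0.5313 0.1571 0.019 ]
gB [0.5592 0.2138 0.0206] [0.0001 0.0001]
gA [0.4597 0.2862 0.0094] [0.0005 0.0005]
```

```bash
cat >> meas.py <<'E'
g=f.x.copy()
def res55(v):
    vv=[v[0],v[1],v[2],.055];m=model(vv)[4]
    m=m if fit(0).cost<fit(1).cost else dict(tipL=m["tipR"],tipR=m["tipL"],plA=m["plB"],plB=m["plA"])
    return np.concatenate([proj(c,m[k],1)-F[k][i] for k in m for i,c in((0,c1),(1,c2))])
f5=least_squares(res55,g[:3]);print("z=.055:",f5.x.round(4),np.sqrt(np.mean(f5.fun**2)).round(2))
print("rim at .1:",onz(c1,F["rim"][0],.1,1).round(4),onz(c2,F["rim"][1],.1,1).round(4))
E
python3 meas.py | tail -2; cat > ik.py <<'E'
from h import *
a=np.array([-.220,.975,0]);a/=np.linalg.norm(a);up=np.array([0,0,1.]);S=np.sqrt(.5)
h=np.array([np.cos(.77),np.sin(.77),0]);d=S*(h-up);n=S*(h+up);stop=np.array([.596,-.049,.054]);pot=np.array([.479,-.291,0])
def t(l,p,q):
    r=arm.solve_ik(p,q);print(l,None if r is None else np.round(r,2).tolist())
for s in(1,-1):
    t(f"tote{s}",[.511,.248,.02],quat(-up,s*a))
    for al in(0,15,30,45):   # tool z rotated from -n towards vertical by al
        z=-(n*np.cos(np.radians(al))-d*np.sin(np.radians(al)))
        t(f"place{s} {al}",stop-d*.066,quat(z,s*(d*np.cos(np.radians(al))+n*np.sin(np.radians(al)))))
    for al in(0,30,45):
        z=-(n*np.cos(np.radians(al))-d*np.sin(np.radians(al)))
        t(f"tail{s} {al}",stop-d*.13,quat(z,s*(d*np.cos(np.radians(al))+n*np.sin(np.radians(al)))))
    for yw in range(0,360,30):
        gg=np.array([np.cos(np.radians(yw)),np.sin(np.radians(yw)),0])
        t(f"pot{s} {yw}",pot+up*.14,quat(-S*(up+gg),s*(-up*S+gg*S)))
E
python3 ik.py
```

```text
z=.055: [ 0.5959 -0.0496  0.771 ] 0.84
rim at .1: [ 0.4805 -0.2911  0.1   ] [ 0.4797 -0.2873  0.1   ]
tote1 [0.33, 0.21, -0.13, 1.23, 0.0, 1.68]
place1 0 [0.01, 0.86, 0.69, 2.04, -0.51, 2.55]
place1 15 [-0.05, 0.59, 0.42, 1.78, -0.38, 2.39]
place1 30 [-0.15, 0.36, 0.19, 1.56, -0.21, 2.24]
place1 45 [-0.26, 0.17, -0.02, 1.39, 0.0, 2.11]
tail1 0 [-0.03, 0.72, 0.57, 2.03, -0.53, 2.51]
tail1 30 [-0.21, 0.27, 0.16, 1.62, -0.22, 2.18]
tail1 45 [-0.33, 0.09, -0.02, 1.47, 0.0, 2.04]
pot1 0 None
pot1 30 [-0.35, 0.72, 0.57, 1.99, -0.57, 2.44]
pot1 60 [-0.27, 0.35, 0.08, 1.55, -0.75, 1.92]
pot1 90 [-0.27, -0.1, -0.41, 1.0, -0.75, 1.2]
pot1 120 [-0.43, -0.52, -0.78, 0.63, -0.42, 0.47]
pot1 150 [-0.76, -0.71, -0.89, 0.62, 0.17, -0.17]
pot1 180 [-1.03, -0.44, -0.7, 0.84, 0.65, -0.87]
pot1 210 [-1.1, 0.02, -0.29, 1.31, 0.78, -1.64]
pot1 240 [-1.04, 0.43, 0.18, 1.77, 0.66, -2.25]
pot1 270 [-0.92, 0.77, 0.64, 2.11, 0.44, -2.65]
pot1 300 None
pot1 330 None
tote-1 [0.33, 0.21, -0.13, 1.23, 0.0, -1.46]
place-1 0 [0.01, 0.86, 0.69, 2.04, -0.51, -0.59]
place-1 15 [-0.05, 0.59, 0.42, 1.78, -0.38, -0.75]
place-1 30 [-0.15, 0.36, 0.19, 1.56, -0.21, -0.9]
place-1 45 [-0.26, 0.17, -0.02, 1.39, 0.0, -1.03]
tail-1 0 [-0.03, 0.72, 0.57, 2.03, -0.53, -0.63]
tail-1 30 [-0.21, 0.27, 0.16, 1.62, -0.22, -0.96]
tail-1 45 [-0.33, 0.09, -0.02, 1.47, 0.0, -1.1]
pot-1 0 None
pot-1 30 [-0.35, 0.72, 0.57, 1.99, -0.57, -0.7]
pot-1 60 [-0.27, 0.35, 0.08, 1.55, -0.75, -1.22]
pot-1 90 [-0.27, -0.1, -0.41, 1.0, -0.75, -1.94]
pot-1 120 [-0.43, -0.52, -0.78, 0.63, -0.42, -2.68]
pot-1 150 [-0.76, -0.71, -0.89, 0.62, 0.17, 2.97]
pot-1 180 [-1.03, -0.44, -0.7, 0.84, 0.65, 2.27]
pot-1 210 [-1.1, 0.02, -0.29, 1.31, 0.78, 1.5]
pot-1 240 [-1.04, 0.43, 0.18, 1.77, 0.66, 0.9]
pot-1 270 [-0.92, 0.77, 0.64, 2.11, 0.44, 0.49]
pot-1 300 None
pot-1 330 None
```

```bash
cat >> h.py <<'E'
a=np.array([-.220,.975,0]);a/=np.linalg.norm(a);up=np.array([0,0,1.]);S=np.sqrt(.5)
h=np.array([np.cos(.771),np.sin(.771),0]);d=S*(h-up);n=S*(h+up);stop=np.array([.596,-.0493,.0545]);pot=np.array([.480,-.290,0])
def st(l):
    o=arm.get_obs();print(l,"t",round(o["time"],1),"tcp",np.round(o["tcp_pos"],4),"w",round(o["width"],3),"grip",round(o["grip_force"],1),"F",np.round(o["wrist_force"],1));return o
E
python3 - <<'E'
from h import *
q=quat(-up,-a);p=np.array([.5107,.248,.0])
arm.move_gripper(.65)
arm.movep(p+up*.12,q);st("above")
c=arm.calibration("wrist");im=arm.snapshot("wrist");cv2.imwrite("pics/g.png",im[:,:,::-1])
for z in(.035,.024,.0205):
    arm.move_l(p+up*z,rate=.12 if z>.03 else .05);o=st(z)
    if abs(o["wrist_force"][2])>8: break
arm.move_gripper(.0,strength=60);st("closed")
arm.move_l(p+up*.05,rate=.08);st("lift")
arm.move_l(p+up*.2,rate=.2)
im=arm.snapshot("wrist");cv2.imwrite("pics/lift.png",im[:,:,::-1]);st("up")
E
```

```text
above t 10.5 tcp [0.511  0.2482 0.1205] w 0.645 grip 0.0 F [-0.1  0.2 -0.9]
0.035 t 11.4 tcp [0.5114 0.2483 0.0359] w 0.653 grip 0.0 F [0.1 0.7 0.3]
0.024 t 11.7 tcp [0.5103 0.2479 0.0236] w 0.65 grip 0.0 F [-0.6  0.9 -0.3]
0.0205 t 12.0 tcp [0.5105 0.2479 0.0202] w 0.653 grip 0.0 F [0.8 0.1 0.3]
closed t 12.6 tcp [0.5153 0.2493 0.0263] w 0.003 grip 7.2 F [-1.  -1.1 14. ]
lift t 13.1 tcp [0.5108 0.2481 0.0501] w 0.003 grip 0.0 F [-0.1 -0.   0.1]
up t 14.0 tcp [0.5097 0.2476 0.1977] w 0.002 grip 0.0 F [ 0.5 -1.5 -0. ]
```

View pics/lift.png

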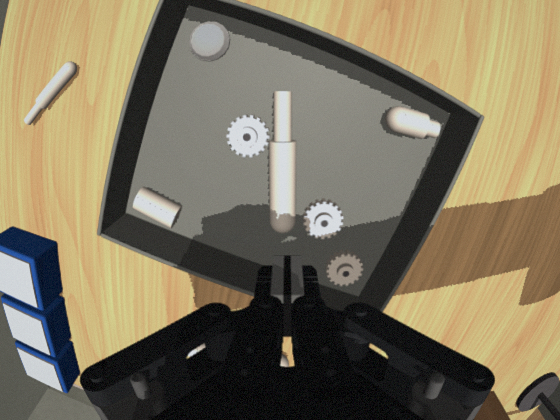

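The grasp missed: the fingers shut empty, and the plunger still lies between the gears with its nose at (282,232) and tail at (282,92). I'll check the geometry from here.

```bash
python3 - <<'E'
from h import *
c=arm.calibration("wrist");o=st("now")
arm.snapshot("wrist");print("cam",(-np.array(c["R"]).T@c["t"]).round(3),"rot",o["eef_rot"].round(3) if hasattr(o["eef_rot"],"round") else o["eef_rot"])
for k,uv in(("nose",(282,233)),("tail",(282,91)),("gA",(324,218)),("gB",(247,136))): print(k,onz(c,uv,.019,1).round(4))
r=arm.outline_of("plunger","wrist");print([(x["p"],x["rect"]) for x in r])
t=np.array(o["tcp_pos"]);print("tcp px",proj(c,t,1),"old nose",proj(c,np.array([.498,.3045,.019]),1),"old tail",proj(c,np.array([.531,.1578,.019]),1),"under tcp",proj(c,np.array([.5107,.248,.019]),1))
E
```

```text
now t 14.0 tcp [0.5097 0.2476 0.1977] w 0.002 grip 0.0 F [ 0.5 -1.5 -0. ]
cam [0.529 0.166 0.346] rot [ 0.002  0.781 -0.624 -0.001]
nose [0.501  0.3068 0.019 ]
tail [0.5337 0.1594 0.019 ]
gA [0.4605 0.2798 0.019 ]
gB [0.5584 0.2111 0.019 ]
[(0.56, [48.6, 92.5, 48.7, 57.6])]
tcp px [286.98974037 265.46196358] old nose [285.17605945 231.65527827] old tail [285.02585877  90.07726595] under tcp [285.10498023 180.24765956]
```

View pics/g.png

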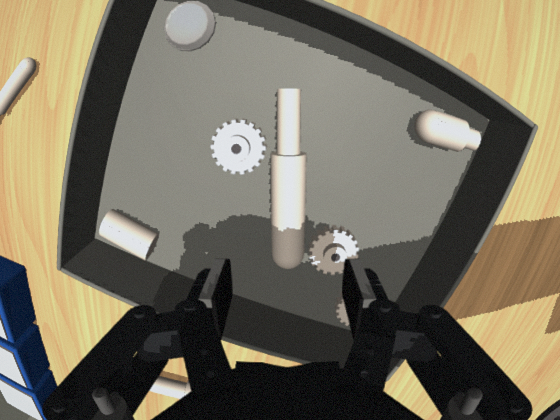

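The aim was right: in g.png the barrel at column 288 is centred between the fingers. The tool was pushed up and sideways while closing, so the pads slipped off above the barrel's equator and nudged it about 4 mm towards gear_b. I'll retry lower and gentler, with a narrower pre-opening and a floor probe.

```bash
python3 - <<'E'
from h import *
q=quat(-up,-np.array([-.2165,.976,0]));p=np.array([.5138,.2495,.0])
arm.move_gripper(.55,strength=25)
arm.movep(p+up*.06,q);st("above")
zc=None
for z in(.03,.022,.019,.0175,.016,.0145,.013):
    arm.move_l(p+up*z,rate=.08 if z>.025 else .03);o=st(z)
    if np.linalg.norm(o["wrist_force"])>5: break
arm.move_l(p+up*(z+.0012),rate=.03)
for w in(.5,.45,.42,.40,.38):
    arm.move_gripper(w);o=st(f"w{w}")
    if o["width"]>w+.03: break
E
```

```text
above t 15.2 tcp [0.5143 0.2496 0.0609] w 0.547 grip 0.0 F [0.5 1.3 1.3]
0.03 t 15.8 tcp [0.5133 0.2493 0.0293] w 0.547 grip 0.0 F [ 0.1 -0.3 -0.6]
0.022 t 16.2 tcp [0.5136 0.2494 0.0217] w 0.547 grip 0.0 F [-0.1 -0.3  0.1]
0.019 t 16.4 tcp [0.5136 0.2494 0.0188] w 0.553 grip 0.0 F [ 0.7  0.3 -0.1]
0.0175 t 16.7 tcp [0.5137 0.2495 0.0174] w 0.549 grip 0.0 F [ 0.4  0.  -0.3]
0.016 t 16.9 tcp [0.5137 0.2495 0.0158] w 0.551 grip 0.0 F [ 0.4 -0.2 -0.2]
0.0145 t 17.2 tcp [0.5137 0.2495 0.0143] w 0.548 grip 0.0 F [0.2 0.2 0.6]
0.013 t 17.4 tcp [0.5137 0.2495 0.0128] w 0.553 grip 0.0 F [-0.2  0.5 -0.1]
w0.5 t 17.9 tcp [0.5138 0.2495 0.0142] w 0.498 grip 0.0 F [ 0.3  0.2 -0.3]
w0.45 t 18.1 tcp [0.5138 0.2495 0.0142] w 0.449 grip 0.0 F [ 0.3 -0.8  0.1]
w0.42 t 18.4 tcp [0.5138 0.2495 0.0142] w 0.421 grip 0.0 F [-0.8  0.4  0.5]
w0.4 t 18.6 tcp [0.5138 0.2495 0.0142] w 0.401 grip 0.0 F [-0.2  0.  -0.2]
w0.38 t 18.8 tcp [0.5138 0.2495 0.0142] w 0.375 grip 0.0 F [ 0.6 -0.4  1.2]
```

```bash
python3 - <<'E'
from h import *
p=np.array([.5138,.2495,.0])
for z in(.0128,.0114,.010):
    arm.move_l(p+up*z,rate=.03);o=st(z)
    if np.linalg.norm(o["wrist_force"])>4: arm.move_l(p+up*(z+.001),rate=.03); break
for w in(.35,.33,.31,.29):
    arm.move_gripper(w,strength=25);o=st(f"w{w}")
    if o["grip_force"]>5 or np.linalg.norm(o["wrist_force"])>8: break
im=arm.snapshot("wrist");cv2.imwrite("pics/g2.png",im[:,:,::-1])
E
```

```text
0.0128 t 19.0 tcp [0.5137 0.2494 0.0126] w 0.38 grip 0.0 F [ 0.2 -0.7 -0.5]
0.0114 t 19.3 tcp [0.5137 0.2494 0.0112] w 0.381 grip 0.0 F [-0.1  0.1 -0.4]
0.01 t 19.5 tcp [0.5137 0.2495 0.0098] w 0.38 grip 0.0 F [1.1 0.7 1.6]
w0.35 t 19.8 tcp [0.5138 0.2495 0.01  ] w 0.349 grip 0.0 F [0.9 0.3 0.1]
w0.33 t 20.0 tcp [0.5138 0.2495 0.01  ] w 0.33 grip 0.0 F [-0.7 -0.4 -0.3]
w0.31 t 20.2 tcp [0.5139 0.2495 0.0102] w 0.312 grip 22.1 F [ 0.5 -0.   1. ]
```

View pics/g2.png

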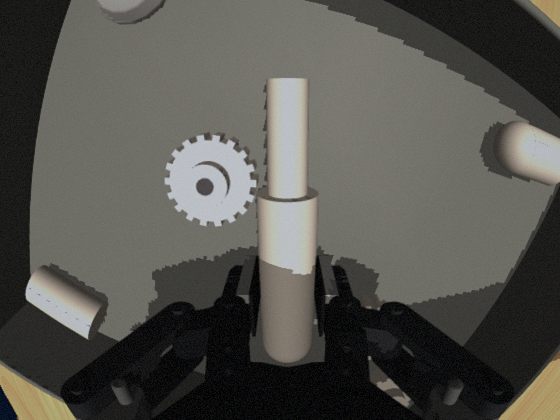

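```bash
python3 - <<'E'
from h import *
p=np.array([.5138,.2495,.0])
arm.move_gripper(.0,strength=50);st("grip")
arm.move_l(p+up*.04,rate=.08);o=st("lift")
if o["width"]>.25:
    arm.move_l(p+up*.17,rate=.2);st("up")
    im=arm.snapshot("wrist");cv2.imwrite("pics/l2.png",im[:,:,::-1]);c=arm.calibration("wrist")
    r=arm.outline_of("plunger","wrist");print([(round(x["p"],2),np.round(x["rect"]).astype(int).tolist()) for x in r])
    T=np.array(arm.get_obs()["tcp_pos"]);ax=np.array([-.2165,.976,0]);
    for k,s in(("nose",.0587),("shoulder",-.0413),("tail",-.0913)): print(k,proj(c,T+ax*s+up*.009,1).round(1))
E
```

```text
grip t 20.5 tcp [0.5141 0.2496 0.0104] w 0.302 grip 49.3 F [0.1 0.2 2.7]
lift t 21.0 tcp [0.5145 0.2497 0.0409] w 0.297 grip 49.2 F [-0.6  0.1 -0.6]
up t 21.8 tcp [0.5131 0.2493 0.1685] w 0.304 grip 49.2 F [ 0.9  0.3 -1.3]
[(0.97, [288, 218, 59, 281]), (0.9, [36, 93, 55, 64]), (0.56, [200, 368, 10, 22])]
nose [287.4 357.2]
shoulder [287.4 194.2]
tail [287.4  80.6]
```

```bash
ls -la pics
```

```text
total 5064
drwxr-xr-x 2 agent agent   4096 Nov 30 09:46 .
drwxr-xr-x 3 agent agent   4096 Nov 30 09:44 ..
-rw-r--r-- 1 agent agent 531568 Nov 30 09:42 chute.png
-rw-r--r-- 1 agent agent 376328 Nov 30 09:41 crop.png
-rw-r--r-- 1 agent agent 419658 Nov 30 09:44 g.png
-rw-r--r-- 1 agent agent 400145 Nov 30 09:46 g2.png
-rw-r--r-- 1 agent agent 424460 Nov 30 09:46 l2.png
-rw-r--r-- 1 agent agent 422574 Nov 30 09:44 lift.png
-rw-r--r-- 1 agent agent 339932 Nov 30 09:42 m12.png
-rw-r--r-- 1 agent agent 291108 Nov 30 09:40 side0.png
-rw-r--r-- 1 agent agent 348467 Nov 30 09:40 top0.png
-rw-r--r-- 1 agent agent 387981 Nov 30 09:42 w1.png
-rw-r--r-- 1 agent agent 394900 Nov 30 09:42 w2.png
-rw-r--r-- 1 agent agent 408210 Nov 30 09:42 w3.png
-rw-r--r-- 1 agent agent 408512 Nov 30 09:42 w4.png
```

View pics/l2.png

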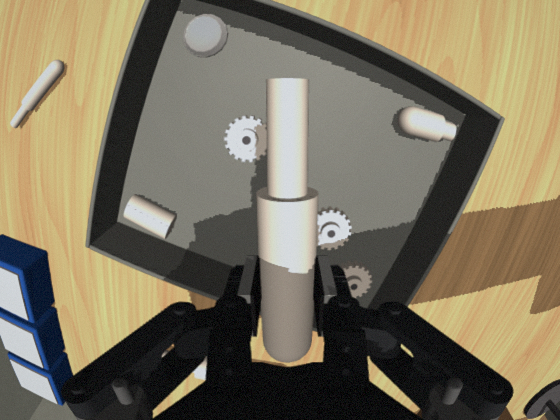

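It's held: the shoulder at (288,195) and tail end at (288,80) match the predicted 194 and 81, and no gears came along. Next is the chute.

```bash
python3 - <<'E'
from h import *
q=quat(-n,-d);G=stop-d*.0687
T=lambda k:G-n*.009+n*k
arm.movep(T(.10),q);st("pre")
arm.move_l(T(.02),rate=.12)
for k in(.008,.005,.003,.0015,0,-.0015,-.003,-.0045):
    arm.move_l(T(k),rate=.03);o=st(k)
    if o["wrist_force"]@n>3: break
print("n-force",np.dot(o["wrist_force"],n),"d-force",np.dot(o["wrist_force"],d))
E
```

```text
Traceback (most recent call last):
bench.PlanningError: the arm cannot take that pose within its joint ranges
```

```bash
python3 - <<'E'
from h import *
q=quat(-n,-d);G=stop-d*.0687;T0=G-n*.009
for k in(.03,.05,.06,.08,.1):
    for l,v in(("n",n),("up",up)):
        r=arm.solve_ik(T0+v*k,q);print(k,l,None if r is None else np.round(r,2).tolist())
if arm.solve_ik(T0+up*.1,q) is not None:
    arm.movep(T0+up*.1,q);st("pre")
    arm.move_l(T0+up*.03,rate=.12)
    for k in(.012,.008,.005,.003,.0015,0,-.0015,-.003,-.0045):
        arm.move_l(T0+up*k,rate=.03);o=st(k)
        if np.dot(o["wrist_force"],n)>3: break
    print("n-force",np.dot(o["wrist_force"],n),"d-force",np.dot(o["wrist_force"],d))
E
```

```text
0.03 n [0.03, 0.89, 0.78, 2.1, -0.5, -0.58]
0.03 up [0.01, 0.82, 0.69, 2.07, -0.51, -0.6]
0.05 n [0.04, 0.93, 0.88, 2.16, -0.49, -0.57]
0.05 up [0.01, 0.82, 0.73, 2.1, -0.51, -0.6]
0.06 n [0.04, 0.96, 0.94, 2.19, -0.49, -0.56]
0.06 up [0.01, 0.82, 0.74, 2.12, -0.51, -0.6]
0.08 n [0.06, 1.03, 1.07, 2.26, -0.48, -0.55]
0.08 up [0.01, 0.82, 0.78, 2.16, -0.51, -0.6]
0.1 n None
0.1 up [0.01, 0.82, 0.83, 2.2, -0.51, -0.6]
pre t 23.1 tcp [ 0.5566 -0.0867  0.1968] w 0.302 grip 49.2 F [-0.2  0.7 -0.2]
0.012 t 24.6 tcp [ 0.5565 -0.0876  0.1087] w 0.302 grip 49.2 F [-0.   0.3 -0.6]
0.008 t 24.9 tcp [ 0.5565 -0.0876  0.1045] w 0.3 grip 49.2 F [-0.6  0.2 -1.1]
0.005 t 25.1 tcp [ 0.5564 -0.0876  0.1014] w 0.299 grip 49.2 F [-0.6  0.6 -0.9]
0.003 t 25.4 tcp [ 0.5565 -0.0876  0.0996] w 0.303 grip 49.2 F [ 0.1  0.3 -0.3]
0.0015 t 25.6 tcp [ 0.5567 -0.0876  0.0983] w 0.302 grip 49.4 F [0.3 0.6 0.4]
0 t 25.9 tcp [ 0.5567 -0.0875  0.0981] w 0.305 grip 49.8 F [-0.   1.7  6.2]
n-force 5.201799643315512 d-force -3.5179087136190343
```

```bash
python3 - <<'E'
from h import *
arm.move_gripper(.36,strength=25);arm.move_gripper(.8);st("open")
P=np.array(arm.get_obs()["tcp_pos"])
arm.move_l(P+n*.06,rate=.15);arm.dwell(.4);st("back")
for nme,f in(("wrist",1),("top",0),("side",0)):
    c=arm.calibration(nme);im=arm.snapshot(nme);cv2.imwrite(f"pics/rel_{nme}.png",im[:,:,::-1])
    r=arm.outline_of("plunger",nme)
    print(nme,"exp nose@stop",proj(c,stop,f).round(1),"tail",proj(c,stop-d*.15,f).round(1),"nose-10mm",proj(c,stop-d*.01,f).round(1),"tail-10",proj(c,stop-d*.16,f).round(1))
    for x in r:
        y,xx=np.nonzero(x["mask"])
        if len(y)>30:
            b=cv2.minAreaRect(np.c_[xx,y].astype(np.float32));print("  ",round(x["p"],2),np.round(x["rect"]).astype(int).tolist(),"box",np.round(cv2.boxPoints(b)).astype(int).tolist())
E
```

```text
open t 26.6 tcp [ 0.5566 -0.0876  0.0966] w 0.801 grip 0.0 F [-0.5 -0.2  0.4]
back t 27.5 tcp [ 0.5867 -0.0583  0.1389] w 0.801 grip 0.0 F [-0.1 -0.  -0.5]
wrist exp nose@stop [287.  310.6] tail [286.9 101.7] nose-10mm [287. 300.] tail-10 [286.9  85.4]
   0.62 [289, 207, 44, 209] box [[266, 102], [310, 102], [310, 314], [266, 314]]
top exp nose@stop [328.7 215.4] tail [363.3 239.7] nose-10mm [330.8 216.9] tail-10 [365.9 241.5]
   0.89 [346, 231, 38, 32] box [[324, 219], [331, 210], [368, 237], [362, 246]]
   0.69 [242, 143, 22, 26] box [[230, 137], [233, 133], [256, 154], [252, 158]]
   0.36 [245, 230, 16, 15] box [[235, 224], [248, 224], [248, 237], [235, 237]]
side exp nose@stop [288.1 179.6] tail [317.8 145.7] nose-10mm [290.  177.4] tail-10 [319.9 143.3]
   0.86 [304, 164, 33, 38] box [[285, 176], [316, 143], [323, 149], [292, 183]]
   0.83 [244, 347, 73, 34] box [[202, 343], [207, 328], [280, 348], [275, 364]]
   0.47 [195, 231, 30, 18] box [[179, 233], [209, 219], [212, 225], [182, 239]]
   0.29 [300, 181, 44, 40] box [[278, 177], [314, 159], [327, 186], [292, 204]]
```

The plunger rests against the stop: the wrist outline spans rows 102–314, against 102–311 expected. Next I take it by the tail with the tool vertical.

```bash
python3 - <<'E'
from h import *
q=quat(-up,-h);A=stop-d*.127;T0=A-up*.009
P=np.array(arm.get_obs()["tcp_pos"])
arm.movep(T0+up*.09,q);st("pre");arm.move_gripper(.6,strength=30)
arm.move_l(T0+up*.02,rate=.12);arm.move_l(T0,rate=.04);o=st("down")
for w in(.3,.22,.18,.15):
    arm.move_gripper(w);o=st(f"w{w}")
    if o["grip_force"]>5: break
if o["grip_force"]>5:
    arm.move_gripper(0,strength=70);st("grip")
    arm.move_l(T0+up*.03,rate=.06);st("lift1")
    arm.move_l(T0+up*.12,rate=.12);o=st("lift")
    c=arm.calibration("wrist");im=arm.snapshot("wrist");cv2.imwrite("pics/tail.png",im[:,:,::-1])
    r=arm.outline_of("plunger","wrist")
    t=np.array(o["tcp_pos"])+up*.009;print("exp tail",proj(c,t-d*.023,1).round(1),"nose",proj(c,t+d*.127,1).round(1),"nose if vertical",proj(c,t-up*.127,1).round(1))
    for x in r:
        y,xx=np.nonzero(x["mask"])
        if len(y)>30:
            b=cv2.minAreaRect(np.c_[xx,y].astype(np.float32));print("  ",round(x["p"],2),"box",np.round(cv2.boxPoints(b)).astype(int).tolist())
E
```

```text
pre t 28.8 tcp [ 0.5315 -0.1117  0.2249] w 0.801 grip 0.0 F [0.4 1.4 0.4]
down t 30.4 tcp [ 0.5314 -0.1118  0.1351] w 0.598 grip 0.0 F [-0.9  0.2  0.5]
w0.3 t 30.8 tcp [ 0.5317 -0.1119  0.1355] w 0.298 grip 0.0 F [0.3 0.  0. ]
w0.22 t 31.1 tcp [ 0.5316 -0.1118  0.1353] w 0.222 grip 0.2 F [ 0.4  0.5 -0.7]
w0.18 t 31.3 tcp [ 0.5315 -0.1118  0.1354] w 0.191 grip 29.2 F [-0.7  0.5  1.4]
grip t 31.5 tcp [ 0.5315 -0.1118  0.1355] w 0.175 grip 68.3 F [-2.1  1.4  1.7]
lift1 t 32.1 tcp [ 0.5318 -0.112   0.1655] w 0.177 grip 68.4 F [-0.4 -0.2 -0.6]
lift t 33.0 tcp [ 0.5313 -0.1118  0.2544] w 0.176 grip 68.4 F [ 0.  -0.1  0. ]
exp tail [287.4 261.2] nose [287.  309.4] nose if vertical [287.  197.6]
   0.82 box [[491, 368], [518, 345], [529, 357], [502, 380]]
   0.75 box [[266, 242], [307, 242], [307, 322], [266, 322]]
```

Held at 45° as expected: outline rows 242–322, against predicted axis ends at 261 and 309. Next is the pot.

```bash
python3 - <<'E'
from h import *
best=None
for yw in(90,75,105,60,120):
    g=np.array([np.cos(np.radians(yw)),np.sin(np.radians(yw)),0]);z=-S*(up+g);q=quat(z,S*(up-g))
    T=lambda nz:pot+up*(nz+.127)+z*.009
    rs=[arm.solve_ik(T(k),q) for k in(.16,.08,.006)]
    print(yw,[None if r is None else np.round(r,2).tolist() for r in rs])
    if all(r is not None for r in rs): break
P=np.array(arm.get_obs()["tcp_pos"]);arm.move_l(P+up*.03,rate=.15)
arm.movep(T(.16),q);o=st("pre")
# check attitude in top and side views
for nme in("top","side"):
    c=arm.calibration(nme);arm.snapshot(nme);r=arm.outline_of("plunger",nme);b=np.array(o["tcp_pos"])-z*.009
    print(nme,"exp nose",proj(c,b-up*.127).round(),"tail",proj(c,b+up*.023).round(),"pot rim",proj(c,pot+up*.1).round(),[(round(x["p"],2),np.round(x["rect"]).astype(int).tolist()) for x in r])
    r=arm.outline_of("pot",nme);print("  pot",[(round(x["p"],2),np.round(x["rect"]).astype(int).tolist()) for x in r])
E
```

```text
90 [[-0.28, -0.14, -0.17, 1.27, -0.75, -1.96], [-0.28, -0.13, -0.32, 1.11, -0.75, -1.96], [-0.28, -0.08, -0.43, 0.96, -0.75, -1.96]]
pre t 34.3 tcp [ 0.4799 -0.2959  0.2797] w 0.177 grip 68.4 F [-1.2 -0.2 -0.6]
top exp nose [427. 253.] tail [453. 254.] pot rim [419. 253.] [(0.75, [141, 240, 12, 65]), (0.63, [450, 254, 14, 8]), (0.58, [246, 146, 24, 24]), (0.46, [339, 232, 44, 55])]
  pot []
side exp nose [342. 117.] tail [346.  79.] pot rim [340. 130.] [(0.7, [243, 347, 74, 36]), (0.64, [196, 232, 36, 14]), (0.5, [343, 103, 10, 32])]
  pot [(0.78, [341, 142, 25, 38]), (0.6, [301, 181, 45, 45])]
```

```bash
python3 - <<'E'
from h import *
g=np.array([0,1.,0]);z=-S*(up+g);T=lambda nz:pot+up*(nz+.127)+z*.009
def F():return np.mean([arm.get_obs()["wrist_force"]],axis=0)
arm.move_l(T(.11),rate=.1);st(.11)
for nz in(.09,.07,.05,.035,.025,.020,.016,.0135,.0115,.010,.0085,.007,.0055,.004,.0025,.001):
    arm.move_l(T(nz),rate=.05 if nz>.03 else .025);o=st(nz)
    if o["wrist_force"][2]>3 or np.linalg.norm(o["wrist_force"])>6: break
arm.dwell(.2);st("hold")
E
```

```text
0.11 t 35.3 tcp [ 0.4801 -0.2965  0.2309] w 0.18 grip 68.4 F [-0.4 -0.2 -0.9]
0.09 t 35.8 tcp [ 0.4797 -0.2963  0.2102] w 0.178 grip 68.4 F [ 0.1  0.  -2.2]
0.07 t 36.4 tcp [ 0.4797 -0.2963  0.1901] w 0.179 grip 68.4 F [ 0.4 -0.4 -0.7]
0.05 t 36.9 tcp [ 0.4797 -0.2964  0.1702] w 0.18 grip 68.4 F [ 0.5 -0.1 -0.7]
0.035 t 37.4 tcp [ 0.4796 -0.2963  0.1549] w 0.177 grip 68.4 F [-1.   0.2 -0.8]
0.025 t 37.9 tcp [ 0.4799 -0.2964  0.1454] w 0.179 grip 68.4 F [-0.1  0.3 -0.8]
0.02 t 38.3 tcp [ 0.4798 -0.2963  0.1403] w 0.181 grip 68.4 F [ 0.9 -0.1  0.1]
0.016 t 38.6 tcp [ 0.4798 -0.2963  0.1362] w 0.172 grip 68.4 F [-0.4 -0.1 -0.9]
0.0135 t 38.8 tcp [ 0.4798 -0.2963  0.1338] w 0.179 grip 68.4 F [-0.9 -0.1  0.3]
0.0115 t 39.1 tcp [ 0.4799 -0.2963  0.1319] w 0.181 grip 68.4 F [-0.1 -0.9 -1.3]
0.01 t 39.3 tcp [ 0.4799 -0.2963  0.1305] w 0.176 grip 68.4 F [-0.3  0.9 -0.9]
0.0085 t 39.6 tcp [ 0.4799 -0.2963  0.129 ] w 0.183 grip 68.4 F [-0.8  0.4 -1.3]
0.007 t 39.8 tcp [ 0.4799 -0.2963  0.1275] w 0.18 grip 68.4 F [-1.   0.1 -0.5]
0.0055 t 40.1 tcp [ 0.4803 -0.2965  0.1266] w 0.179 grip 68.7 F [0.1 0.7 0.2]
0.004 t 40.3 tcp [ 0.4805 -0.2971  0.1264] w 0.178 grip 69.0 F [-1.2  1.3  6. ]
hold t 40.5 tcp [ 0.4805 -0.297   0.1264] w 0.175 grip 69.0 F [-1.2  0.2  4.3]
```

It touched bottom at the expected height with about 5 N. I'll ease off, release, back away and check.

```bash
python3 - <<'E'
from h import *
g=np.array([0,1.,0]);z=-S*(up+g);T=lambda nz:pot+up*(nz+.127)+z*.009
arm.move_l(T(.0055),rate=.02)
arm.move_gripper(.25,strength=20);arm.move_gripper(1.0);st("open")
P=np.array(arm.get_obs()["tcp_pos"])
arm.move_l(P-z*.06,rate=.08);st("back1")
arm.move_l(P-z*.14,rate=.15);arm.dwell(.5);st("back")
for nme,f in(("wrist",1),("side",0),("top",0)):
    c=arm.calibration(nme);im=arm.snapshot(nme);cv2.imwrite(f"pics/end_{nme}.png",im[:,:,::-1])
    r=arm.outline_of("plunger",nme)
    print(nme,"exp tail upright",proj(c,pot+up*.156,f).round(),"rim",proj(c,pot+up*.1,f).round(),"nose",proj(c,pot+up*.006,f).round())
    for x in r: print("  ",round(x["p"],2),np.round(x["rect"]).astype(int).tolist())
for t in("gear_a","stub","roller","lens_small","sanding_block","scraper","tote"):
    print(t,[(round(x["p"],2),np.round(x["rect"]).astype(int).tolist()) for x in arm.outline_of(t,"top")][:4])
E
```

```text
open t 41.6 tcp [ 0.48   -0.2964  0.1262] w 0.999 grip 0.0 F [-0.3  0.2  0.8]
back1 t 42.5 tcp [ 0.4798 -0.254   0.1682] w 1.0 grip 0.0 F [-0.4  0.2  0.3]
back t 43.7 tcp [ 0.4799 -0.1975  0.225 ] w 1.004 grip 0.0 F [ 0.6 -0.1 -0.8]
wrist exp tail upright [287. 179.] rim [287. 208.] nose [287. 241.]
   0.92 [284, 222, 28, 36]
side exp tail upright [342. 118.] rim [340. 130.] nose [338. 150.]
   0.71 [243, 346, 74, 33]
   0.63 [340, 131, 6, 17]
   0.49 [196, 230, 29, 16]
   0.24 [274, 152, 20, 32]
top exp tail upright [427. 253.] rim [419. 253.] nose [407. 253.]
   0.9 [141, 239, 15, 65]
   0.61 [245, 147, 22, 23]
gear_a [(0.61, [216, 265, 15, 14]), (0.56, [245, 233, 15, 16]), (0.49, [198, 282, 12, 11])]
stub [(0.73, [261, 285, 8, 18])]
roller [(0.58, [208, 202, 14, 16])]
lens_small [(0.59, [272, 212, 13, 12])]
sanding_block [(0.59, [314, 176, 23, 25])]
scraper [(0.66, [342, 222, 49, 35]), (0.51, [380, 181, 57, 8])]
tote [(0.83, [232, 246, 105, 121]), (0.64, [272, 212, 13, 10])]
```

The side view shows the tail standing out of the pot at (340,131), and the tote parts and bench items are where they began. I'm handing in.

```bash
python3 -c "
from bench import arm
print(arm.close_job(), arm.get_obs()['time'])"
```

```text
the job is handed in; nothing more can be done
the job is handed in; nothing more can be done
```

The job is handed in: the plunger was laid on the chute with its nose at the stop, then lowered nose first to the pot floor (about 6 N at the wrist) and released leaning on the rim. My first grasp in the tote missed and nudged the plunger about 4 mm; the hand-in call gave no verdict.

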